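# Fit the cast cover on the dice well and hook it shut

## Task

Lift the freshly cast cover out of its mould and set it on the cork mat, let go and take hold of it by its two ends, then lower it, pocket towards the hook's hinge, flat into its place over the dice well on the little wooden organiser. Then swing the steel hook over until it rests fully home in the cover's pocket. The casting is brittle, so set it down each time rather than dropping it, and leave everything else on the table where it is.

Things in the scene. Friction and masses are not known exactly. Their poses are not given: they have to be found in the camera images.
- cover: Cast white resin block, 40 (its x) x 60 (its y) x 24 mm high, 70 g, lying the right way up in the mould. Origin: centre of its underside, z up. In its top, 12 mm from the centre towards +y, is a square pocket 16 x 16 mm, 12 mm deep (the hook's catch).
- cover_pocket (a point): Centre of the pocket's mouth in the cover's top face: 12 mm towards +y and 24 mm up from the cover's origin; turns with the cover.
- mould: Fixed grey casting mould 71 (x) x 92 (y) x 30 mm high; origin: centre of its underside. Its cavity, floor 6 mm up, holds the cover with about 1.5 mm of play, axes parallel, top flush with the rim. The walls at +x and -x are cut away over the middle 38 mm down to the cavity floor, so the cover can be pinched across its 40 mm width; the end walls (+y, -y) are whole.
- mat: Fixed square cork mat 130 x 130 x 4 mm, bare, for setting things down; origin: centre of its underside, so its top is 4 mm above the origin.
- organiser: Fixed small cabinet-style wooden organiser 130 (x) x 200 (y) mm, deck 80 mm high; the small door with a knob on its front (-x) stays shut. Origin: centre of its underside. In mid-deck is the dice well with two dice. Two cheeks 56 long (y), 10 thick, 45 mm high stand on the deck at x = 23 to 33 and -23 to -33 mm: the cover's 40 mm width fits between, fingers beside it do not.
- seat (a point): Centre of the cover's seat, the rim of the dice well, 80 mm above the organiser's origin, axes as the organiser's: the cover's underside centre belongs here, cover +y along organiser +y. Low lips 6 mm high at y = 33 to 37 and -33 to -37 mm bound the cover's ends; above them the ends are open for fingers (the hook's hinge block starts at y = 71 mm).
- catch (a point): Point of the organiser where the middle of the cover's pocket mouth belongs: 12 mm towards +y and 24 mm above the seat.
- hook (a joint): Angle of the steel hook, rad: 0 = closed, lying level over the cover towards the organiser's -y with its tongue in the pocket; it grows as the tip swings up and over to the organiser's +y; stops at 2.65. Stiff hinge: it stays where it is left, about 1 N at the tip moves it. It can only close fully with the cover seated, or with none there.
- hook_hinge (a point): Centre of the hook's hinge pin, which is parallel to the organiser's x axis: at y = 80 mm, 108 mm above the organiser's origin.
- hook_tip (a point): Free end of the hook's arm, 90 mm from the hinge pin; the arm is 14 mm wide (along x) and 6 mm thick. Its tongue, 8 x 7 mm, stands 10 mm out of the arm's lower side, 68 mm from the pin.
- popper: Bystander: plastic dice popper with a clear dome, 92 mm across, 53 mm high; origin under its centre.
- bowl: Bystander: frosted glass bowl, 110 mm across, 45 mm high; origin under its centre.
- checker0: Bystander: lowest of a stack of three checkers, each 29 mm across and 8 mm thick; origin under its centre.
- checker2: Bystander: topmost checker of that stack; origin under its centre.
- checker3: Bystander: single checker, 27 mm across and 8 mm thick, lying on the organiser's deck near its corner at +x, -y; origin under its centre.
- teaspoon: Bystander: stainless teaspoon, 130 mm long, lying on the table at the robot's side of the mould; its length is along its x axis.
- tea_glass: Bystander: tea glass, 60 mm across, 80 mm high; origin under its centre.
Not all that is in view belongs to the job. What is shaped like the mould but blue, purple or yellow is not meant.

How it is judged (in metres and radians):
On the way, in this order (a step that is already met when the one before it is completed fails the run):
1. the cover is lifted clear of the mould in the fingers (z of cover in the frame of mould above 0.04 m and contact force between the fingers and cover above 0.3 N), for 0.1 s.
2. the cover lies flat on the cork mat, let go (x of cover in the frame of mat between -0.06 and 0.06 m and y of cover in the frame of mat between -0.06 and 0.06 m and z of cover in the frame of mat below 0.008 m and angle between cover's own z axis and vertical below 0.1 rad and contact force between the fingers and cover below 0.05 N and linear speed of cover below 0.02 m/s), for 0.2 s.
3. the cover is seated over the dice well, pocket towards the hinge, let go, with the hook still open (horizontal distance between cover_pocket and catch below 0.006 m and z of cover in the frame of seat between -0.003 and 0.003 m and angle between the y axis of cover and the y axis of organiser, either way round below 0.12 rad and angle between cover's own z axis and vertical below 0.06 rad and contact force between the fingers and cover below 0.05 N and value of joint hook above 0.5 rad), for 0.2 s.
At the end, for the whole second after the job is handed in: The cover lies flat on its seat over the dice well (within 3 mm in height, 0.06 rad of level), its pocket within 6 mm of its place on the hinge side and its sides within 0.12 rad of the organiser's, and the hook is closed within 0.05 rad of level with its tongue in the pocket; both at rest (horizontal distance between cover_pocket and catch below 0.006 m and z of cover in the frame of seat between -0.003 and 0.003 m and angle between the y axis of cover and the y axis of organiser, either way round below 0.12 rad and angle between cover's own z axis and vertical below 0.06 rad and value of joint hook between -0.05 and 0.05 rad and linear speed of cover below 0.02 m/s and velocity of joint hook between -0.05 and 0.05 rad/s); the robot touches nothing.
It fails at once if the cover falls freely (faster than 0.4 m/s with no finger on it: a drop of about 1 cm) (linear speed of cover above 0.4 m/s and contact force between the fingers and cover below 0.05 N).
It fails at once if a bystander is pushed more than 30 mm from its place (distance of any of popper, bowl, checker0, checker2, checker3, teaspoon, tea_glass from where it was at the start of the episode above 0.03 m).
It also fails if it takes over 72 s, if anything falls off the work surface, if the arm or the gripper's body presses on something with over 40 N, if the wrist force passes 120 N, or if a joint passes its speed limit or range.

## Robot

A 6-joint arm with a two-finger parallel gripper is mounted at the origin on the work surface. World frame = base frame: x ahead of the robot, y to its left, z up, the work surface at z = 0. Lengths are in m, angles in degrees, forces in N, time in s.
With the tool pointing down it reaches from about 0.3 to 0.875 m from the base axis. Payload 6.4 kg.
Tool frame: the origin (TCP) lies midway between the tips of the shut fingers; the grasp point (between the pads) lies 19 mm behind it; z points along the fingers, x is the direction in which the jaws open and shut, and the axes are right-handed (so a half turn about z gives the same grasp; the last joint's range is limited). The gripper opens to 88 mm and grips with 3 to 60 N. Pads are 18 mm wide; open, the fingers measure 123 mm over their backs; the gripper's body (75 mm by 187 mm) begins 45 mm behind the grasp point.
Start: joints at [-88.539, 10.359, 92.074, -0, 77.567, -11.82], TCP at [0.132, -0.56, 0.239] pointing down, gripper open.
Joint ranges: [-171.53, 171.53], [-51.25, 118.39], [17.06, 147.69], [-65.23, 245.23], [0, 150.52], [-178.68, 178.68]. Speed limits (degrees/s): [147.25, 147.25, 172.46, 180, 180, 180].

## Interface

Orientations are given as [roll, pitch, yaw] about the fixed x, y, z axes, in that order (R = Rz(yaw) Ry(pitch) Rx(roll)).
In Python, from station import bot gives the robot as it stands.
- The arm moves only by the tool servo_tool, never from a script. Its argument "motion" is text: rows parted by semicolons, each of 7 numbers parted by spaces: the shift along the world's x, y, z in mm, then the turn, a rotation vector about the world's x, y, z in degrees, then the gripper's target within -1 to 1 (fully open at 1, half-way at 0, shut at -1). In form: tx ty tz rx ry rz hand; .... A call has 1 to 12 rows; each row shifts and turns the commanded pose from where the row before left it; what a row does not reach is not made up. A row lasts 1/8 s, in which the tool goes at most 62.5 mm and 10.7 degrees, less where a joint would pass 70% of its speed; a pose out of reach is approached as far as the arm can. A call is refused whole if a number of a shift passes 62.5 or a number of a turn 10.7, either way. A call with a gripper value outside its range is refused whole. The fingers move at their own pace and stop on an object; "squeeze" is the grip in N (left out, the last holds). Time passes only in rows, so rows that do not move let the fingers close. It gives the time, the measured TCP pose, the force and the opening at its end, in the units of the state.
- bot.get_state(): the state, without advancing time (a new reading comes with each control period).
- bot.read_camera(name): name is "scene" or "top"; returns (picture, depth): 420x560x3 uint8, blue, green, red; 420x560 float32, m along the optical axis (not along the pixel's ray), 0 where there is no reading.
- bot.calibration(name): a dict with "K" (3x3 intrinsics, pixels), "k1" (the pictures are not rectified: a ray, as slopes to the right and down, at radius r is drawn at 1 + k1 r^2 times it, then the intrinsics apply), "extrinsics" (4x4, takes a point from camera to world coordinates). Camera axes: x right, y up, looking along -z (the intrinsics and any distortion apply to the point x, -y, -z); pixel columns grow to the right and rows downward; lengths in m; the calibration is good to about 2 mm. A picture is of the moment at which its call begins. calibration takes no time and is no camera call.
- bot.finish_job(): hands the job in, once; it reports no verdict.
The state is a dict: "t": time; "joints": joint angles; "joint_vel": joint speeds; "tau": joint torques, N m; "eef_pos": TCP position; "tool_rot": TCP orientation; "wrist_force": force on the tool from outside, world axes, zero at the start; "moment": the same for the moment, N m; "opening": finger opening in m.
Only numpy, scipy, OpenCV 4.12 (cv2) and the standard library are available. Lean on these libraries where they do the work, as an engineer would, in place of code of your own. Each camera call takes 0.05 s, during which the arm holds its last target. There are 200 camera calls.

## Working session

There is one attempt and no reset: what is moved stays moved. The work goes in short steps, Python scripts to look and compute and a tool call to move; the robot and the scene stay as the last step left them, time stands still between calls to the robot, and variables do not carry over. Pictures are saved under pics/ and viewed, about 8 in all and at most 12, crops included, and the job is handed in when it is done.

Besides the shell and the picture viewer there is one more tool, called after "Emit:" as name(argument=value, ...), one argument or row to a line, values as JSON. servo_tool: Moves the arm, as the interface text tells. Its arguments: {"type":"object","properties":{"motion":{"type":"string"},"squeeze":{"type":"number"}},"required":["motion"]}

```bash
ls; mkdir -p pics; cat > h.py <<'E'
import numpy as np, cv2
from station import bot
def cloud(name, tag=None):
    im,d=bot.read_camera(name); c=bot.calibration(name)
    K,k1,T=np.array(c["K"]),c["k1"],np.array(c["extrinsics"])
    v,u=np.mgrid[:420,:560].astype(float)
    p=cv2.undistortPoints(np.stack([u.ravel(),v.ravel()],1)[:,None],K,np.array([k1,0,0,0.]))[:,0]
    x,y=p[:,0].reshape(420,560),p[:,1].reshape(420,560)
    P=np.stack([x*d,-y*d,-d],-1)@T[:3,:3].T+T[:3,3]
    P[d==0]=np.nan
    if tag: np.savez('pics/'+tag,im=im,P=P)
    return im,P
E
python3 - <<'E'
from h import *
print(bot.get_state())
for n in("scene","top"):
    im,P=cloud(n,n+'0'); cv2.imwrite(f'pics/{n}0.png',cv2.resize(im,(800,600)))
    print(n,np.round(bot.calibration(n)["extrinsics"],3).tolist(),bot.calibration(n)["K"],bot.calibration(n)["k1"])
E
```

```text
pics
{'t': 0.0, 'joints': array([-8.85383274e+01,  1.04015713e+01,  9.21298001e+01, -2.09609208e-03,
        7.75661661e+01, -1.18199888e+01]), 'joint_vel': array([ 0.00410313,  0.05942714,  0.07474399,  0.06364914, -0.08125015,
        0.02752235]), 'tau': array([ 8.08307850e-04, -4.33872628e+01, -3.41846502e+01,  7.03641982e-02,
        3.86908196e-02, -1.45756480e-04]), 'eef_pos': array([ 0.13209324, -0.55908949,  0.23782894]), 'tool_rot': array([-1.79982023e+02,  9.58884674e-02, -7.67178705e+01]), 'wrist_force': array([-0.3997195 ,  0.29025286, -0.31183248]), 'moment': array([-0.00888055,  0.00640224, -0.04443605]), 'opening': 0.08811938225450368}
scene [[0.909, -0.345, 0.235, 0.838], [0.417, 0.77, -0.483, -0.513], [-0.014, 0.537, 0.843, 1.007], [0.0, 0.0, 0.0, 1.0]] [[476.31914628   0.         282.63759811]
 [  0.         476.31914628 210.32676807]
 [  0.           0.           1.        ]] -0.06720395953930126
top [[0.024, 0.987, -0.157, 0.411], [-1.0, 0.021, -0.02, -0.008], [-0.017, 0.158, 0.987, 1.175], [0.0, 0.0, 0.0, 1.0]] [[406.39538752   0.         275.95402271]
 [  0.         406.39538752 215.61080255]
 [  0.           0.           1.        ]] 0.02675889516410961
```

View pics/scene0.png

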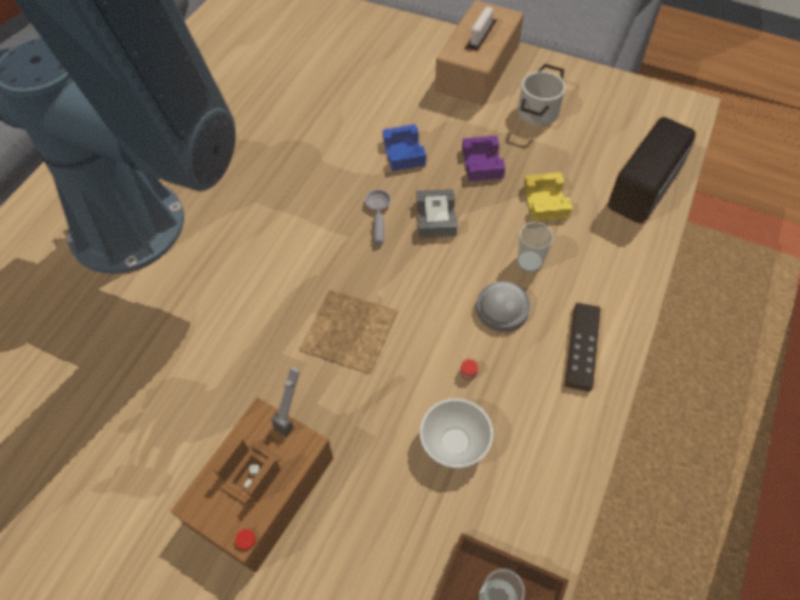

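View pics/top0.png

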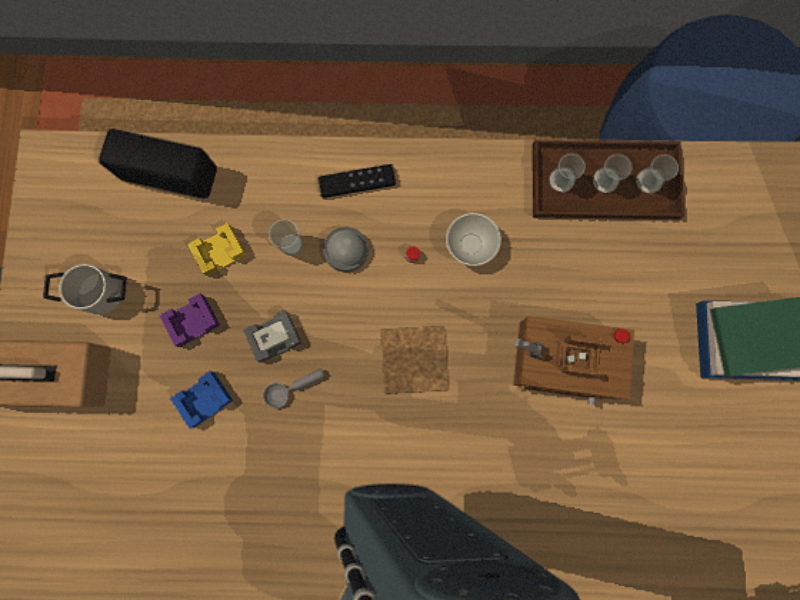

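The grey mould with the white cover is at top (273,337) and scene (437,212). The blue, purple and yellow ones at top (203,400), (190,320) and (217,250) are empty decoys. The mat is at top (415,360). The organiser is at top (575,358), with its hinge to the left and its knob below. Next I'll measure these and enlarge them.

```bash
cat > m.py <<'E'
from h import *
for n in("scene","top"):
    f=np.load(f'pics/{n}0.npz'); im,P=f['im'],f['P']; hsv=cv2.cvtColor(im,cv2.COLOR_BGR2HSV)
    s=1.4286
    def roi(u0,v0,u1,v1):
        m=np.zeros(im.shape[:2],bool); m[int(v0/s):int(v1/s),int(u0/s):int(u1/s)]=1; return m
    R={'scene':dict(mould=(412,185,462,240),mat=(295,285,405,375),org=(170,365,335,570)),'top':dict(mould=(240,305,306,365),mat=(375,320,455,400),org=(505,310,645,410))}[n]
    def rect(m,tag):
        q=P[m]; 
        if len(q)<10: print(n,tag,'few');return
        r=cv2.minAreaRect((q[:,:2]*1000).astype(np.float32)); print(n,tag,len(q),'z',np.round(np.nanmedian(q[:,2])*1000,1),'rect',np.round(r[0],1),np.round(r[1],1),round(r[2],1),'mean',np.round(q[:,:2].mean(0)*1000,1))
    z=P[...,2]; 
    m=roi(*R['mould']); rect(m&(z>.022)&(z<.038),'mould+cover top')
    w=m&(hsv[...,2]>150)&(hsv[...,1]<60)&(z>.022); rect(w,'cover')
    print(hsv[m&(z>.02)].mean(0))
    m=roi(*R['mat']); rect(m&(z>.0015)&(z<.009)&(hsv[...,2]<150),'mat')
    m=roi(*R['org']); rect(m&(z>.074)&(z<.086),'deck'); rect(m&(z>.12)&(z<.128),'cheeks'); rect(m&(z>.135),'hook'); 
    q=P[m&(z>.135)]; print('hook top',np.round(q[np.argsort(q[:,2])[-5:]]*1000,0).tolist())
    rect(m&(z>.07)&(hsv[...,1]>190)&((hsv[...,0]<5)|(hsv[...,0]>175)),'red')
    rect(roi(0,0,800,600)&(z>.045)&(z<.16)&(P[...,0]>.3)&(np.abs(P[...,1])<.2),'tall')
E
python3 m.py
python3 - <<'E'
import cv2,numpy as np
a=cv2.imread('pics/scene0.png');b=cv2.imread('pics/top0.png')
c=lambda i,u,v,w,h:cv2.resize(i[v:v+h,u:u+w],(400,300),interpolation=cv2.INTER_CUBIC)
cv2.imwrite('pics/crop0.png',np.vstack([np.hstack([c(a,397,182,80,60),c(b,233,307,80,60)]),np.hstack([c(a,170,360,240,180),c(b,490,300,160,120)])]))
E
```

```text
scene mould+cover top 627 z 30.1 rect [535.3 258.5] [69.8 98.4] 26.4 mean [537.1 253.7]
scene cover 230 z 30.3 rect [535.  257.9] [39.1 62.4] 27.7 mean [536.6 255.9]
[ 20.11059908  23.39477727 134.61290323]
scene mat 786 z 4.3 rect [496.1 -29.9] [124.  131.8] 5.5 mean [483.7 -29. ]
scene deck 5017 z 80.2 rect [ 503.8 -332.5] [201.8 133.2] 83.8 mean [ 506.  -339.1]
scene cheeks 353 z 124.3 rect [ 506.7 -298.9] [124.5  68.5] 83.9 mean [ 505.8 -326.8]
scene hook 195 z 166.0 rect [ 515.9 -218.4] [40.7 16. ] 84.6 mean [ 516.9 -218.7]
hook top [[516.0, -201.0, 182.0], [513.0, -203.0, 182.0], [512.0, -201.0, 182.0], [514.0, -205.0, 183.0], [518.0, -204.0, 184.0]]
scene red 24 z 87.3 rect [ 546.4 -412.9] [19.9 19.4] 0.3 mean [ 545.2 -412.8]
scene tall 438 z 48.3 rect [741.8 -26.3] [335.1 107.6] 88.0 mean [726.2  44.8]
top mould+cover top 652 z 30.5 rect [534.3 261.7] [72.  92.4] 26.9 mean [533.7 260.6]
top cover 242 z 30.9 rect [533.8 261. ] [38.5 58.4] 26.7 mean [534.7 259.3]
[ 25.19196429  35.33630952 118.73511905]
top mat 1867 z 4.5 rect [493.7 -25.3] [149.7 159.6] 1.3 mean [492.7 -23.1]
top deck 2993 z 80.0 rect [ 502.3 -330.3] [199.8 130.3] 83.8 mean [ 499.5 -330.3]
top cheeks 185 z 124.5 rect [ 505.6 -298.4] [119.1  65.9] 83.3 mean [ 502.  -324.6]
top hook 72 z 169.9 rect [ 514.3 -215.9] [39.6 13.7] 83.0 mean [ 513.8 -213.5]
hook top [[521.0, -201.0, 181.0], [519.0, -197.0, 181.0], [516.0, -201.0, 182.0], [516.0, -199.0, 182.0], [519.0, -201.0, 183.0]]
top red 81 z 87.7 rect [ 543.5 -409.2] [25.7 26.7] 52.8 mean [ 542.4 -409.3]
top tall 311 z 48.6 rect [721.1 -23.1] [105.3 339.6] 7.5 mean [721.8  66. ]
```

View pics/crop0.png

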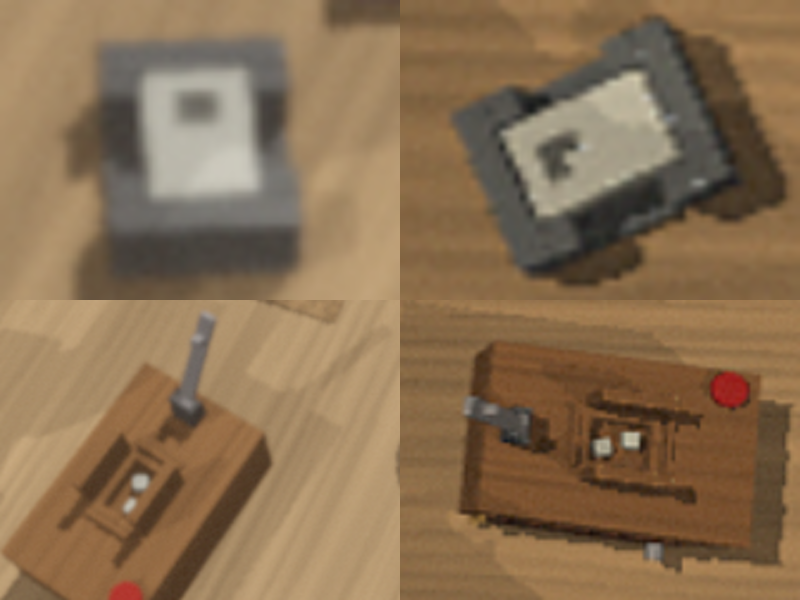

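The cover's +y (pocket) points to a world angle of about 117°, with its centre at (534.5, 260). The organiser is at (503, -331) with yaw -6.2°, which puts its hinge at (512, -252). The hook reads about 2.15 rad. The sizes match the description. Moving over the mould now.

Emit:
servo_tool(
  motion="17 34 0 0 0 4.3 0.6; 17 34 0 0 0 4.3 0.6; 17 34 0 0 0 4.3 0.6; 17 34 0 0 0 4.3 0.6; 17 34 0 0 0 4.3 0.6; 17 34 0 0 0 4.3 0.6; 17 34 0 0 0 4.3 0.6; 17 34 0 0 0 4.3 0.6; 17 34 0 0 0 4.3 0.6; 17 34 0 0 0 4.3 0.6; 17 34 0 0 0 4.3 0.6; 17 34 0 0 0 4.3 0.6",
  squeeze=15,
)

```text
t: 1.6
eef_pos: [0.3363, -0.1503, 0.2385]
tool_rot: [-180.0, 0.0, -25.0]
wrist_force: [0.3, -0.7, -0.1]
opening: 0.0705
```

Emit:
servo_tool(
  motion="17 34 0 0 0 4.3 0.6; 17 34 0 0 0 4.3 0.6; 17 34 0 0 0 4.3 0.6; 17 34 0 0 0 4.3 0.6; 17 34 0 0 0 4.3 0.6; 17 34 0 0 0 4.3 0.6; 17 34 0 0 0 4.3 0.6; 17 34 0 0 0 4.3 0.6; 17 34 0 0 0 4.3 0.6; 17 34 0 0 0 4.3 0.6; 17 34 0 0 0 4.3 0.6; 10 34 0 0 0 4.3 0.6",
)

```text
t: 3.1
eef_pos: [0.5334, 0.2574, 0.2381]
tool_rot: [-180.0, 0.1, 26.6]
wrist_force: [-0.4, -0.7, 0.3]
opening: 0.0705
```

Emit:
servo_tool(
  motion="0 0 0 0 0 0 0.6; 0 0 0 0 0 0 0.6",
)

```text
t: 3.35
eef_pos: [0.5326, 0.2559, 0.2381]
tool_rot: [180.0, 0.1, 26.5]
wrist_force: [-0.4, 0.7, -0.6]
opening: 0.0704
```

Emit:
servo_tool(
  motion="2 4.5 -20 0 0 0.4 0.6; 0 0 -30 0 0 0 0.6; 0 0 -30 0 0 0 0.6; 0 0 -30 0 0 0 0.6; 0 0 -30 0 0 0 0.6; 0 0 -30 0 0 0 0.6; 0 0 -18 0 0 0 0.6; 0 0 0 0 0 0 0.6",
)

```text
t: 4.35
eef_pos: [0.5337, 0.2601, 0.0488]
tool_rot: [-180.0, 0.2, 26.8]
wrist_force: [-0.1, -0.1, -0.5]
opening: 0.0705
```

Emit:
servo_tool(
  motion="0 0 -10 0 0 0 0.6; 0 0 -10 0 0 0 0.6; 0 0 -10 0 0 0 0.6; 0 0 -8 0 0 0 0.6; 0 0 0 0 0 0 0.6",
)

```text
t: 4.97
eef_pos: [0.5345, 0.2607, 0.0118]
tool_rot: [-180.0, 0.1, 26.9]
wrist_force: [0.9, -0.1, 0.3]
opening: 0.0706
```

Emit:
servo_tool(
  motion="0 0 0 0 0 0 0; 0 0 0 0 0 0 -0.3; 0 0 0 0 0 0 -0.4; 0 0 0 0 0 0 -0.4; 0 0 0 0 0 0 -0.4",
)

```text
t: 5.6
eef_pos: [0.5353, 0.2609, 0.013]
tool_rot: [180.0, -0.0, 26.9]
wrist_force: [-0.1, -0.4, 1.7]
opening: 0.0399
```

Emit:
servo_tool(
  motion="0 0 4 0 0 0 -0.4; 0 0 6 0 0 0 -0.4; 0 0 10 0 0 0 -0.4; 0 0 20 0 0 0 -0.4; 0 0 25 0 0 0 -0.4; 0 0 25 0 0 0 -0.4; 0 0 10 0 0 0 -0.4; 0 0 0 0 0 0 -0.4",
)

```text
t: 6.6
eef_pos: [0.5357, 0.261, 0.114]
tool_rot: [180.0, -0.1, 26.9]
wrist_force: [-0.4, 0.4, -0.4]
opening: 0.0398
```

Emit:
servo_tool(
  motion="-3.4 -24 0 0 0 -2.76 -0.4; -3.4 -24 0 0 0 -2.76 -0.4; -3.4 -24 0 0 0 -2.76 -0.4; -3.4 -24 0 0 0 -2.76 -0.4; -3.4 -24 0 0 0 -2.76 -0.4; -3.4 -24 0 0 0 -2.76 -0.4; -3.4 -24 0 0 0 -2.76 -0.4; -3.4 -24 0 0 0 -2.76 -0.4; -3.4 -24 0 0 0 -2.76 -0.4; -3.4 -24 0 0 0 -2.76 -0.4; -3.4 -24 0 0 0 -2.76 -0.4; -3.4 -24 0 0 0 -2.76 -0.4",
)

```text
t: 8.1
eef_pos: [0.4933, -0.0277, 0.1116]
tool_rot: [-180.0, 0.1, -6.3]
wrist_force: [-0.0, 0.7, -1.2]
opening: 0.0402
```

Emit:
servo_tool(
  motion="0 0 -15 0 0 0 -0.4; 0 0 -20 0 0 0 -0.4; 0 0 -20 0 0 0 -0.4; 0 0 -20 0 0 0 -0.4; 0 0 -10 0 0 0 -0.4; 0 0 -6 0 0 0 -0.4; 0 0 -4 0 0 0 -0.4; 0 0 0 0 0 0 -0.4; 0 0 0 0 0 0 -0.4",
)

```text
t: 9.22
eef_pos: [0.4947, -0.0273, 0.0182]
tool_rot: [180.0, -0.1, -6.2]
wrist_force: [0.2, -0.6, 0.0]
opening: 0.04
```

Emit:
servo_tool(
  motion="0 0 -2 0 0 0 -0.4; 0 0 -2 0 0 0 -0.4; 0 0 0 0 0 0 -0.4",
)

```text
t: 9.6
eef_pos: [0.4942, -0.0271, 0.0136]
tool_rot: [-180.0, 0.0, -6.2]
wrist_force: [0.7, 0.1, -0.5]
opening: 0.0397
```

Emit:
servo_tool(
  motion="0 0 -1.5 0 0 0 -0.4; 0 0 -1.5 0 0 0 -0.4; 0 0 0 0 0 0 -0.4",
)

```text
t: 9.98
eef_pos: [0.4944, -0.0271, 0.011]
tool_rot: [180.0, 0.0, -6.2]
wrist_force: [-1.1, -0.4, 4.8]
opening: 0.0399
```

Contact with the mat (4.8 N). Letting go and rising.

Emit:
servo_tool(
  motion="0 0 0.5 0 0 0 -0.1; 0 0 0 0 0 0 0.3; 0 0 0 0 0 0 0.6; 0 0 0 0 0 0 0.6; 0 0 10 0 0 0 0.6; 0 0 30 0 0 0 0.6; 0 0 40 0 0 0 0.8; 0 0 50 0 0 0 0.8; 0 0 0 0 0 0 0.8",
)

```text
t: 11.1
eef_pos: [0.4974, -0.028, 0.1461]
tool_rot: [179.9, -0.5, -6.2]
wrist_force: [0.1, -0.2, 0.2]
opening: 0.0793
```

Emit:
servo_tool(
  motion="-10 40 0 0 0 -10 0.8; -10 40 0 0 0 -10 0.8; -10 40 0 0 0 -10 0.8; 0 0 0 0 0 -10 0.8; 0 0 0 0 0 -10 0.8; 0 0 0 0 0 -10 0.8; 0 0 0 0 0 -10 0.8; 0 0 0 0 0 -10 0.8; 0 0 0 0 0 -10 0.8; 0 0 0 0 0 0 0.8",
)

```text
t: 12.35
eef_pos: [0.4637, 0.0929, 0.1406]
tool_rot: [179.9, -0.0, -96.1]
wrist_force: [0.2, 0.3, -0.1]
opening: 0.0792
```

```bash
cat > c.py <<'E'
from h import *
import sys
tag,x,y,z0,z1=sys.argv[1],*map(float,sys.argv[2:6])
out=[]
for n in("scene","top"):
    im,P=cloud(n,n+tag); hsv=cv2.cvtColor(im,cv2.COLOR_BGR2HSV)
    near=(np.abs(P[...,0]-x)<.06)&(np.abs(P[...,1]-y)<.06)
    w=near&(hsv[...,2]>120)&(hsv[...,1]<70)&(P[...,2]>z0)&(P[...,2]<z1)
    q=P[w]
    if len(q)>9:
        r=cv2.minAreaRect((q[:,:2]*1000).astype(np.float32)); print(n,len(q),np.round(np.median(q[:,2])*1000,1),np.round(r[0],1),np.round(r[1],1),round(r[2],1),np.round(q[:,:2].mean(0)*1000,1))
    vv,uu=np.where(near)
    if len(vv):
        cv,cu=int(vv.mean()),int(uu.mean()); cu=max(60,cu); out.append(cv2.resize(im[max(0,cv-45):cv+45,cu-60:cu+60],(400,300),interpolation=cv2.INTER_CUBIC))
cv2.imwrite(f'pics/c{tag}.png',np.hstack([cv2.resize(o,(400,300)) for o in out]))
E
python3 c.py 1 .494 -.027 .02 .036
```

```text
scene 380 27.7 [493.5 -30. ] [62.7 42.2] 83.8 [494.5 -32.9]
top 264 28.2 [492.1 -26.4] [59.4 40. ] 83.7 [492.  -28.3]
```

View pics/c1.png

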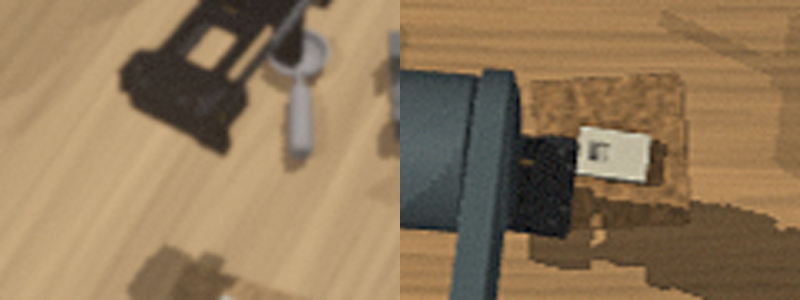

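The cover lies flat on the mat at (494, -27) with y at 83.8° and its pocket towards +y. Next is the grasp by its ends.

Emit:
servo_tool(
  motion="10 -40 0 0 0 0 0.8; 10 -40 0 0 0 0 0.8; 10 -39.5 0 0 0 0 0.8; 0 0 -20 0 0 0 0.8; 0 0 -30 0 0 0 0.8; 0 0 -30 0 0 0 0.8; 0 0 -10 0 0 0 0.8; 0 0 0 0 0 0 0.8; 0 0 0 0 0 0 0.8",
)

```text
t: 13.58
eef_pos: [0.4952, -0.0268, 0.0523]
tool_rot: [-179.9, -0.0, -96.2]
wrist_force: [-0.5, 0.4, 1.0]
opening: 0.0792
```

Emit:
servo_tool(
  motion="-1 0 -12 0 0 0 0.8; 0 0 -12 0 0 0 0.8; 0 0 -10 0 0 0 0.8; 0 0 -3 0 0 0 0.8; 0 0 0 0 0 0 0.8; 0 0 0 0 0 0 0.8",
)

```text
t: 14.32
eef_pos: [0.4936, -0.0267, 0.0145]
tool_rot: [-180.0, -0.0, -96.2]
wrist_force: [0.4, -1.4, 0.3]
opening: 0.0792
```

Emit:
servo_tool(
  motion="0 0 0 0 0 0 0.55; 0 0 0 0 0 0 0.45; 0 0 0 0 0 0 0.35; 0 0 0 0 0 0 0.2; 0 0 0 0 0 0 0.2; 0 0 0 0 0 0 0.2",
  squeeze=20,
)

```text
t: 15.08
eef_pos: [0.4935, -0.0268, 0.0144]
tool_rot: [-180.0, -0.0, -96.2]
wrist_force: [-0.5, -0.9, 4.4]
opening: 0.0605
```

Emit:
servo_tool(
  motion="0 0 4 0 0 0 0.2; 0 0 6 0 0 0 0.2; 0 0 15 0 0 0 0.2; 0 0 25 0 0 0 0.2; 0 0 30 0 0 0 0.2; 0 0 30 0 0 0 0.2; 0 0 30 0 0 0 0.2; 0 0 30 0 0 0 0.2; 0 0 30 0 0 0 0.2; 0 0 15 0 0 0 0.2; 0 0 0 0 0 0 0.2",
)

```text
t: 16.45
eef_pos: [0.4938, -0.0268, 0.2304]
tool_rot: [-179.9, -0.0, -96.2]
wrist_force: [-0.3, -0.0, -1.6]
opening: 0.0596
```

```bash
python3 - <<'E'
from h import *
for n in("scene","top"):
    P=np.load(f'pics/{n}0.npz')['P'].reshape(-1,3)
    c=np.array([.504,-.3305]);a=np.deg2rad(-6.2);R=np.array([[np.cos(a),-np.sin(a)],[np.sin(a),np.cos(a)]])
    L=(P[:,:2]-c)@R*1000; z=P[:,2]*1000
    k=(abs(L[:,0])<45)&(abs(L[:,1])<45)&(z>118)&(z<131)
    for s in(-1,1):
        q=L[k&(L[:,0]*s>0)]; print(n,'cheek',s,len(q),np.percentile(q,[2,50,98],axis=0).round(1).tolist())
    k=(abs(L[:,0])<85)&(abs(L[:,1])<115)&(z>76)&(z<84)
    r=cv2.minAreaRect(L[k].astype(np.float32));print('deck',np.round(r[0],1),np.round(r[1],1),round(r[2],1))
    k=(abs(L[:,0])<20)&(abs(L[:,1])<45)&(z>83)&(z<92); q=L[k]; print('lips',len(q),[np.round(q[q[:,1]*s>0].mean(0),1).tolist() for s in(-1,1)])
    k=(abs(L[:,0])<20)&(L[:,1]>85)&(z>140); q=np.c_[L,z][k]; print('hook',len(q),q[:,0].mean().round(1),np.rad2deg(np.arctan2(q[:,2]-108,q[:,1]-80)).mean().round(1),q[np.argmax(q[:,2])].round(0))
E
```

```text
scene cheek -1 182 [[-33.2, -29.9], [-27.1, -2.6], [-22.8, 24.8]]
scene cheek 1 184 [[23.1, -29.3], [29.1, -2.0], [33.5, 25.8]]
deck [ 0. -2.] [133.2 201.8] 0.0
lips 83 [[1.8, -36.9], [-2.0, 33.9]]
hook 180 0.8 58.7 [  0. 127. 184.]
top cheek -1 95 [[-35.1, -26.4], [-30.2, 1.5], [-25.1, 28.1]]
top cheek 1 92 [[20.8, -27.1], [25.7, 0.2], [30.5, 26.8]]
deck [-1.8 -0. ] [199.7 130.3] 90.0
lips 69 [[-0.9, -32.7], [-1.1, 34.3]]
hook 66 -3.0 57.6 [  1. 130. 183.]
```

Emit:
servo_tool(
  motion="0 -15 0 0 0 0 0.2; 0 -25 0 0 0 0 0.2; 1 -30 0 0 0 0 0.2; 1 -30 0 0 0 0 0.2; 1 -30 0 0 0 0 0.2; 1 -30 0 0 0 0 0.2; 1 -30 0 0 0 0 0.2; 1 -30 0 0 0 0 0.2; 1 -30 0 0 0 0 0.2; 1 -30 0 0 0 0 0.2; 2 -23 0 0 0 0 0.2; 0 0 0 0 0 0 0.2",
)

```text
t: 17.95
eef_pos: [0.5026, -0.3311, 0.2279]
tool_rot: [179.9, 0.1, -96.4]
wrist_force: [-0.7, 1.1, -0.8]
opening: 0.0598
```

Emit:
servo_tool(
  motion="0 0 -15 0 0 0 0.2; 0 0 -25 0 0 0 0.2; 0 0 -25 0 0 0 0.2; 0 0 -15 0 0 0 0.2; 0 0 -5 0 0 0 0.2; 0 0 0 0 0 0 0.2; 0 0 0 0 0 0 0.2",
)

```text
t: 18.82
eef_pos: [0.5038, -0.3301, 0.1453]
tool_rot: [-179.9, -0.1, -96.2]
wrist_force: [-0.5, -0.3, -0.8]
opening: 0.0595
```

```bash
python3 - <<'E'
from h import *
print(bot.get_state()['eef_pos'],bot.get_state()['tool_rot'])
o=[]
for n,(u,v) in dict(scene=(175,325),top=(400,250)).items():
    im,P=cloud(n,n+'2'); o.append(cv2.resize(im[v-60:v+60,u-80:u+80],(400,300),interpolation=cv2.INTER_CUBIC))
cv2.imwrite('pics/c2.png',np.hstack(o))
E
```

```text
[ 0.50383834 -0.3300615   0.14527751] [-1.79917485e+02 -6.34850148e-02 -9.62350718e+01]
```

View pics/c2.png

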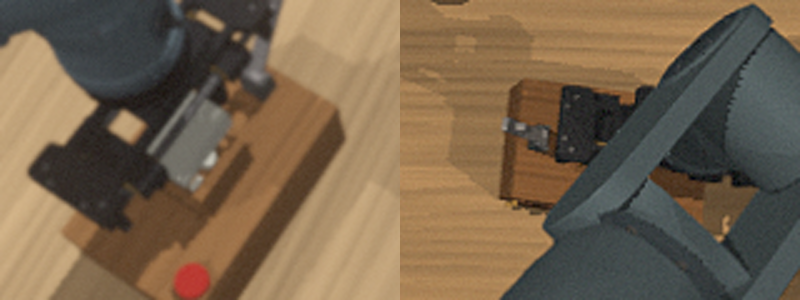

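The cover is level above the gap between the cheeks, and the hook is clear of the gripper body. Lowering.

Emit:
servo_tool(
  motion="0 0 -10 0 0 0 0.2; 0 0 -10 0 0 0 0.2; 0 0 -8 0 0 0 0.2; 0 0 0 0 0 0 0.2; 0 0 0 0 0 0 0.2",
)

```text
t: 19.55
eef_pos: [0.5034, -0.3297, 0.1162]
tool_rot: [-180.0, -0.0, -96.2]
wrist_force: [0.0, 0.4, -0.8]
opening: 0.0597
```

Emit:
servo_tool(
  motion="0 0 -8 0 0 0 0.2; 0 0 -6 0 0 0 0.2; 0 0 -5 0 0 0 0.2; 0 0 0 0 0 0 0.2; 0 0 0 0 0 0 0.2",
)

```text
t: 20.18
eef_pos: [0.5033, -0.3296, 0.0973]
tool_rot: [-180.0, 0.0, -96.2]
wrist_force: [-0.2, 0.0, -0.5]
opening: 0.0595
```

Emit:
servo_tool(
  motion="0 0 -2 0 0 0 0.2; 0 0 -2 0 0 0 0.2; 0 0 0 0 0 0 0.2",
)

```text
t: 20.55
eef_pos: [0.5032, -0.3296, 0.0931]
tool_rot: [180.0, 0.0, -96.2]
wrist_force: [-0.2, -1.3, -0.8]
opening: 0.0596
```

Emit:
servo_tool(
  motion="0 0 -1.2 0 0 0 0.2; 0 0 -1.2 0 0 0 0.2; 0 0 0 0 0 0 0.2",
)

```text
t: 20.92
eef_pos: [0.5033, -0.3296, 0.0907]
tool_rot: [180.0, 0.0, -96.2]
wrist_force: [-0.6, 0.0, -0.9]
opening: 0.0599
```

Emit:
servo_tool(
  motion="0 0 -0.8 0 0 0 0.2; 0 0 -0.6 0 0 0 0.2; 0 0 0 0 0 0 0.2",
)

```text
t: 21.3
eef_pos: [0.5034, -0.3297, 0.0905]
tool_rot: [180.0, -0.0, -96.2]
wrist_force: [-2.9, 2.8, 7.4]
opening: 0.06
```

Contact came at the predicted height. Releasing and going straight up.

Emit:
servo_tool(
  motion="0 0 0 0 0 0 0.4; 0 0 0 0 0 0 0.6; 0 0 0 0 0 0 0.65; 0 0 0 0 0 0 0.65; 0 0 10 0 0 0 0.65; 0 0 20 0 0 0 0.65; 0 0 30 0 0 0 0.65; 0 0 40 0 0 0 0.65; 0 0 40 0 0 0 0.65; 0 0 30 0 0 0 0.65; 0 0 0 0 0 0 0.65",
)

```text
t: 22.68
eef_pos: [0.5047, -0.3309, 0.2643]
tool_rot: [-179.6, -0.3, -96.2]
wrist_force: [-0.2, 0.1, -0.3]
opening: 0.0722
```

Emit:
servo_tool(
  motion="0 30 8 0 0 0 0; 0 50 0 0 0 0 -0.5; 0 50 0 0 0 0 -1; 0 50 0 0 0 0 -1; 0 50 0 0 0 0 -1; 0 0 0 0 0 0 -1; 0 0 0 0 0 0 -1",
)

```text
t: 23.55
eef_pos: [0.5031, -0.0998, 0.2671]
tool_rot: [180.0, -0.0, -96.2]
wrist_force: [-0.0, -0.3, -0.2]
opening: 0.0052
```

```bash
cat > o.py <<'E'
from h import *
import sys
tag=sys.argv[1]
o=[]
for n,(u,v) in dict(scene=(175,325),top=(400,250)).items():
    im,P=cloud(n,n+tag); o.append(cv2.resize(im[v-60:v+60,u-80:u+80],(400,300),interpolation=cv2.INTER_CUBIC))
    hsv=cv2.cvtColor(im,cv2.COLOR_BGR2HSV).reshape(-1,3); P=P.reshape(-1,3)
    a=np.deg2rad(-6.2);R=np.array([[np.cos(a),-np.sin(a)],[np.sin(a),np.cos(a)]])
    L=(P[:,:2]-[.5038,-.33])@R*1000; z=P[:,2]*1000
    k=(abs(L[:,0])<22)&(abs(L[:,1])<45)&(z>96)&(z<112)&(hsv[:,1]<90); q=np.c_[L,z][k]
    if len(q)>9:
        r=cv2.minAreaRect(q[:,:2].astype(np.float32)); A=np.c_[q[:,:2],np.ones(len(q))]
        print(n,'cover',len(q),np.median(q[:,2]).round(1),np.round(r[0],1),np.round(r[1],1),round(r[2],1),'slope',np.linalg.lstsq(A,q[:,2],rcond=None)[0].round(3))
    k=(abs(L[:,0])<13)&(L[:,1]>-25)&(L[:,1]<180)&(z>111)&(z<190)&(hsv[:,2]>60)&(hsv[:,1]<90); q=np.c_[L,z][k]
    if len(q)>5: print(n,'hook',len(q),'x',q[:,0].mean().round(1),'ang',np.rad2deg(np.median(np.arctan2(q[:,2]-108,80-q[:,1]))).round(1),'tipmost',q[np.argmax(np.hypot(q[:,1]-80,q[:,2]-108))].round(0),'y',np.percentile(q[:,1],[2,98]).round(),'z',np.percentile(q[:,2],[2,98]).round())
cv2.imwrite(f'pics/o{tag}.png',np.hstack(o))
E
python3 o.py 3
```

```text
scene cover 500 103.9 [-1.4  0.5] [41.2 62.5] 1.8 slope [2.00000e-03 8.00000e-03 1.03708e+02]
scene hook 305 x 1.0 ang 118.7 tipmost [  6. 127. 186.] y [ 75. 130.] z [112. 182.]
top cover 333 104.1 [-1.4  2.7] [40.5 60.1] 0.2 slope [-2.00000e-03 -1.90000e-02  1.03878e+02]
```

View pics/o3.png

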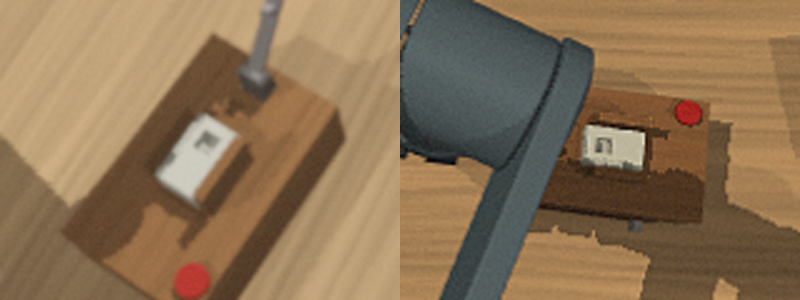

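The cover is seated: top at 104 mm, level, with its pocket towards the hinge. The hook is still at about 121°. Next I go beyond the hook with the fingers shut.

Emit:
servo_tool(
  motion="9 -33 0 0 0 0 -1; 9.5 -33 0 0 0 0 -1; 0 0 0 0 0 0 -1; 0 0 -25 0 0 0 -1; 0 0 -30 0 0 0 -1; 0 0 -30 0 0 0 -1; 0 0 -17 0 0 0 -1; 0 0 0 0 0 0 -1; 0 0 0 0 0 0 -1",
)

```text
t: 24.78
eef_pos: [0.5225, -0.166, 0.1666]
tool_rot: [-179.9, -0.0, -96.2]
wrist_force: [0.6, 0.5, -0.1]
opening: 0.0006
```

Emit:
servo_tool(
  motion="-1.2 -10 0 0 0 0 -1; -1.2 -10 0 0 0 0 -1; -1.2 -10 0 0 0 0 -1; -1.1 -10 0 0 0 0 -1; -1.1 -10 0 0 0 0 -1; -1.1 -10 0 0 0 0 -1; -1.1 -10 0 0 0 0 -1; -1.1 -10 0 0 0 0 -1; -1.1 -9 0 0 0 0 -1; -1.1 -9 0 0 0 0 -1; 0 0 0 0 0 0 -1",
)

```text
t: 26.15
eef_pos: [0.5104, -0.2645, 0.1654]
tool_rot: [-180.0, -0.0, -96.3]
wrist_force: [-0.4, -0.1, -0.4]
opening: 0.0002
```

```bash
python3 o.py 4
```

```text
scene cover 499 103.9 [-2.3  0.2] [39.6 63.7] 4.5 slope [1.00000e-02 4.00000e-03 1.03835e+02]
scene hook 121 x 4.3 ang 65.8 tipmost [  6.  39. 190.] y [38. 82.] z [111. 189.]
top cover 28 103.5 [-18.1   3.5] [57.6  6.5] 89.4 slope [-2.3900e-01  7.0000e-03  9.9454e+01]
```

View pics/o4.png

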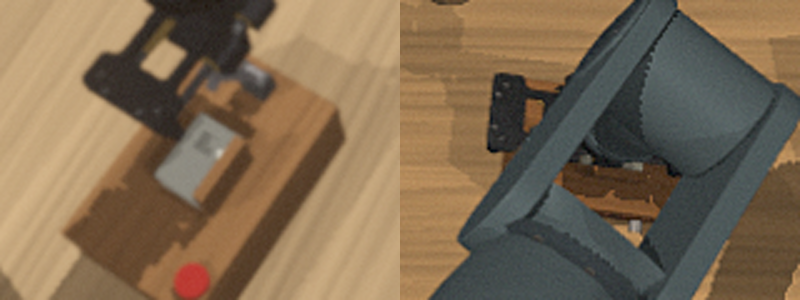

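The hook is at about 63°, as predicted, and the cover has not moved. I'll follow the arc down.

Emit:
servo_tool(
  motion="-0.8 -7 -3.8 0 0 0 -1; -0.8 -7 -3.8 0 0 0 -1; -0.6 -5.8 -6.8 0 0 0 -1; -0.6 -5.8 -6.8 0 0 0 -1; -0.4 -3.7 -8 0 0 0 -1; -0.4 -3.7 -8 0 0 0 -1; -0.3 -2.2 -6 0 0 0 -1; -0.3 -2.2 -5 0 0 0 -1; 0 0 0 0 0 0 -1",
)

```text
t: 27.38
eef_pos: [0.506, -0.3009, 0.1166]
tool_rot: [179.9, 0.0, -96.2]
wrist_force: [1.1, -0.1, 0.8]
opening: 0.0002
```

Emit:
servo_tool(
  motion="-0.5 -4 -2 0 0 0 -1; 0 0 -2 0 0 0 -1; 0 0 -1 0 0 0 -1; 0 0 0 0 0 0 -1",
)

```text
t: 27.88
eef_pos: [0.5058, -0.305, 0.1122]
tool_rot: [-180.0, 0.0, -96.2]
wrist_force: [0.2, -0.6, -1.3]
opening: 0.0005
```

Emit:
servo_tool(
  motion="0 0 -1 0 0 0 -1; 0 0 -1 0 0 0 -1; 0 0 0 0 0 0 -1",
)

```text
t: 28.25
eef_pos: [0.5059, -0.3051, 0.1113]
tool_rot: [-180.0, -0.0, -96.2]
wrist_force: [-3.3, 1.0, 6.8]
opening: 0.0006
```

Emit:
servo_tool(
  motion="0 0 -0.8 0 0 0 -1; 0 0 0 0 0 0 -1; 0 0 0 0 0 0 -1",
)

```text
t: 28.62
eef_pos: [0.506, -0.3051, 0.1112]
tool_rot: [-180.0, -0.0, -96.2]
wrist_force: [-5.4, 2.9, 11.7]
opening: 0.0002
```

Emit:
servo_tool(
  motion="0 0 4 0 0 0 -1; 0 0 15 0 0 0 -1; 0 0 30 0 0 0 -1; 0 0 40 0 0 0 -1; 0 0 40 0 0 0 -1; -10 50 0 0 0 0 -1; -20 60 0 0 0 0 -1; -20 60 0 0 0 0 -1; -20 60 0 0 0 0 -1; -20 60 0 0 0 0 -1; 0 0 0 0 0 0 -1; 0 0 0 0 0 0 -1",
)

```text
t: 30.12
eef_pos: [0.4172, -0.0181, 0.2392]
tool_rot: [-179.9, -0.0, -96.2]
wrist_force: [-0.6, -0.5, 0.3]
opening: 0.0004
```

```bash
python3 o.py 5; python3 - <<'E'
import numpy as np
for n in("scene","top"):
    P=np.load(f'pics/{n}5.npz')['P'].reshape(-1,3)
    a=np.deg2rad(-6.2);R=np.array([[np.cos(a),-np.sin(a)],[np.sin(a),np.cos(a)]])
    L=(P[:,:2]-[.5038,-.33])@R*1000; z=P[:,2]*1000
    k=(abs(L[:,0])<12)&(L[:,1]>-15)&(L[:,1]<65)&(z>106.5)&(z<125)
    if k.sum()>5: print(n,'arm top',k.sum(),np.polyfit(L[k,1],z[k],1).round(3),np.percentile(L[k,1],[2,98]).round(),z[k].mean().round(1))
E
```

```text
scene cover 525 104.9 [-2.7  7.2] [38. 75.] 0.2 slope [3.00000e-02 7.10000e-02 1.05575e+02]
scene hook 226 x 0.7 ang 7.6 tipmost [ -4. -12. 111.] y [-9. 82.] z [111. 116.]
top cover 350 104.8 [-1.3  8.5] [40.6 71.8] 0.0 slope [6.00000e-03 4.30000e-02 1.05102e+02]
top hook 114 x -2.0 ang 8.0 tipmost [ -0.  -8. 114.] y [-5. 83.] z [111. 116.]
scene arm top 297 [1.70000e-02 1.10565e+02] [-12.  63.] 111.0
top arm top 168 [1.50000e-02 1.10406e+02] [-10.  63.] 110.8
```

View pics/o5.png

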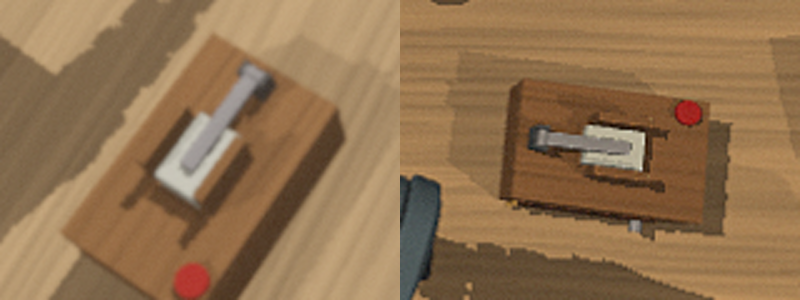

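The hook lies level: arm top at 111 mm, slope about 0.016 rad. The arm is clear of everything, so I'm handing in.

```bash
python3 -c "
from station import bot
print(bot.get_state()['joint_vel'].round(2)); print(bot.finish_job())"
```

```text
[-0.68  0.67  0.14  0.09  0.13  0.17]
the job is handed in; nothing more can be done
None
```

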